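# Pack up a tack-welded tongue plate with a taper wedge

### The arm

A 6-joint arm with a two-finger parallel gripper is mounted at the origin on a cart in front of the work surface, level with it; the furniture and walls round the work are solid. World frame = base frame: x ahead of the robot, y to its left, z up, the work surface at z = 0. Lengths are in m, angles in rad, forces in N, time in s.
With the tool pointing down it reaches from about 0.375 to 0.75 m from the base axis. Payload 9 kg.
Tool frame: the origin (TCP) lies at the very end of the fingers, on their centre line; the grasp point (between the pads) lies 19 mm behind it (robot.grip_depth is the distance from the TCP to the grasp point, in m); z points along the fingers, x is the direction in which the jaws open and shut, and the axes are right-handed (so a half turn about z gives the same grasp; the last joint's range is limited). The gripper opens to 85 mm and grips with 20 to 120 N. Pads are 22 mm wide; open, the fingers measure 114 mm over their backs; the gripper's body (76 mm by 85 mm) begins 54 mm behind the grasp point. The pads swing forward as they close: fully open they stand 13 mm farther back than shut.
Start: joints at [-1.53, 0.104, 0.097, 1.564, 0, 1.353], TCP at [0.154, -0.58, 0.231] pointing down, gripper open.
Joint ranges: [-2.99, 2.99], [-0.84, 1.86], [-1.1, 1.16], [-1.84, 2.11], [-1.51, 1.56], [-3.14, 3.14]. Speed limits (rad/s): [2.22, 2.22, 2.57, 3.14, 3.14, 3.14].

### API

Orientations are given as a rotation vector (axis times angle).
In Python, from bench import robot gives the robot as it stands. The module is installed in compiled form; this text tells all that it offers.
- The arm moves only by the tool arm_command, never from a script. Its argument "motion" is a list of rows, each an object with "delta_pos": the shift along the tool's x, y, z normalised to -1 to 1, where 1 is 80 mm, a list of three; "dr": the turn, a rotation vector about the tool's x, y, z normalised to -1 to 1, where 1 is 180 degrees, a list of three; "claw": the gripper's target within -1 to 1 (shut at 1, half-way at 0, fully open at -1). In form: [{"delta_pos": [tx, ty, tz], "dr": [wx, wy, wz], "claw": claw}, ...]. A call has 1 to 5 rows; each row is the pose to reach, as a shift and turn from the pose commanded when the call began, along the tool's axes at that moment, turning the shorter way round; what a row does not reach only later rows make up. A row lasts 1/8 s, in which the tool goes at most 62.5 mm and 10.7 degrees, less where a joint would pass 70% of its speed; a pose out of reach is approached as far as the arm can. A call with a number of a shift or a turn outside -1 to 1 is refused whole. A call with a gripper value outside its range is refused whole. The fingers move at their own pace and stop on an object; "newtons" is the grip in N (left out, the last holds). Time passes only in rows, so rows that repeat a pose let the fingers close. It gives the time, the measured TCP pose, the force and the opening at its end, in the units of the state.
- robot.read_state(): the state, without advancing time (a new reading comes with each control period).
- robot.grab_frame(name): name is "side" or "top" or "wrist"; returns a dict with "frame" (420x560x3 uint8, blue, green, red), "K" (3x3 intrinsics, pixels), "k1" (the pictures are not rectified: a ray, as slopes to the right and down, at radius r is drawn at 1 + k1 r^2 times it, then the intrinsics apply), "rvec" (rotation vector, rad) and "tvec" (3), from world to camera coordinates, as OpenCV has them. Camera axes: x right, y down, z forward; pixel columns grow to the right and rows downward; lengths in m; the calibration is good to about 2 mm. A picture is of the moment at which its call begins. There is no depth.
- robot.hand_in(): hands the job in, once; it reports no verdict.
The state is a dict: "time": time; "joint_positions": joint angles; "dq": joint speeds; "tau": joint torques, N m; "tcp_pos": TCP position; "tcp_rot": TCP orientation; "force": force on the tool from outside, world axes, zero at the start; "torque": the same for the moment, N m; "grip_width": finger opening in m.
Only numpy, scipy, OpenCV 4.12 (cv2) and the standard library are available. Lean on these libraries where they do the work, as an engineer would, in place of code of your own. Each camera call takes 0.05 s, during which the arm holds its last target. There are 200 camera calls.

### The job

The tongue plate is only tack-welded to the plate bolted down on the riser block, and its free end hangs in the air, sagging a little differently each time. Before it is welded out, slide the steel taper wedge, thin end first and lying flat on the table, straight in under the middle of the free end until it just bears against the tongue and stays there to carry it. Be gentle, the tacks crack easily: the wedge must never press on the tongue with more than 15 N, do not lean on the set-up with the robot, and leave the chipping hammer, the magnet and the tape measure where they lie.

Things in the scene. Friction and masses are not known exactly. Their poses are not given: they have to be found in the camera images.
- setup: fixed: a dark steel plate bolted down on a riser block, with a tongue plate 170 x 90 mm, 10 mm thick, tacked to it in line and overhanging the table. Origin: on the table, plumb below the middle of the tongue's free edge. +x: along the tongue from the free edge to the riser (the way the wedge goes in); y across; z up
- tacks (a point): a point on the set-up (x = 170, y = 0, z = 28 mm in its frame): middle of the tacked seam, at the tongue's underside. Here the underside is 28 mm above the table; at the free edge it is 19 to 28 mm, how much it sags is not told. The tongue springs about 0.1 mm per newton at the free edge
- strap (a point): a point on the set-up (x = 215, y = 0, z = 54 mm): middle of the top of the hold-down strap, 150 mm long across the plate, with studs 82 mm high at y = +-62 mm. Riser block below from x = 167 mm; behind the strap an upright web 100 mm high at x = 297 mm
- wedge: loose steel taper wedge, 130 mm long, 40 mm wide, about 0.8 kg, level underside, sloping top: 32 mm thick at the butt (x = -65 mm), 8 mm at the toe (x = +65 mm). Origin: middle of its underside. +x: from butt to toe; z up. Grasp it across the 40 mm near its middle; the butt is an upright flat face 40 x 32 mm to push on
- chip_hammer: bystander: chipping hammer, 116 x 190 mm, 27 mm high, lying beside the set-up; origin at the middle of its underside
- magnet: bystander: arrow-shaped welding magnet, 70 x 99 mm, 15 mm high; origin at the middle of its underside
- tape_measure: bystander: tape measure, 71 x 91 mm, 34 mm high; origin at the middle of its underside
Things that resemble listed ones, but are neither listed nor needed, are in the scene too. Of the things shaped like the wedge, the steel one is meant.

How it is judged:
By the outcome, as a careful person would: the job done as asked, in the order asked, and still so for the second after the job is handed in, with the robot touching nothing.
It also fails if it takes over 70 s, if anything falls off the work surface, if the arm or the gripper's body presses on something with over 40 N, if the wrist force passes 120 N, or if a joint passes its speed limit or range.

## Working session

There is one attempt and no reset: what is moved stays moved. The work goes in short steps, Python scripts to look and compute and a tool call to move; the robot and the scene stay as the last step left them, time stands still between calls to the robot, and variables do not carry over. Pictures are saved under pics/ and viewed, about 8 in all and at most 12, crops included, and the job is handed in when it is done.

Besides the shell and the picture viewer there is one more tool, called after ">>>" in YAML: its name, and indented under it one key for each argument. arm_command: Moves the arm, as the interface text tells. Its arguments: {"type":"object","properties":{"motion":{"type":"array"},"newtons":{"type":"number"}},"required":["motion"]}

```bash
mkdir -p pics; cat > h.py <<'E'
import numpy as np, cv2
from bench import robot
from scipy.spatial.transform import Rotation as R
def grab(n,save=None):
    f=robot.grab_frame(n)
    if save: cv2.imwrite('pics/'+save,f['frame'])
    return f
def ray(f,uv):
    K=np.array(f['K']);k=f['k1']
    d=np.array([(uv[0]-K[0,2])/K[0,0],(uv[1]-K[1,2])/K[1,1]])
    s=d.copy()
    for _ in range(30): s=d/(1+k*(s@s))
    Rm=cv2.Rodrigues(np.array(f['rvec'],float))[0];t=np.array(f['tvec'],float).ravel()
    return -Rm.T@t, Rm.T@np.array([s[0],s[1],1])
def onz(f,uv,z=0):
    o,d=ray(f,uv); return o+d*(z-o[2])/d[2]
def proj(f,p):
    Rm=cv2.Rodrigues(np.array(f['rvec'],float))[0];c=Rm@np.array(p,float)+np.array(f['tvec'],float).ravel()
    s=c[:2]/c[2]; s=s*(1+f['k1']*(s@s)); K=np.array(f['K'])
    return np.array([K[0,0]*s[0]+K[0,2],K[1,1]*s[1]+K[1,2]])
def tri(f,a,g,b):
    o1,d1=ray(f,a);o2,d2=ray(g,b)
    t=np.linalg.lstsq(np.c_[d1,-d2],o2-o1,rcond=None)[0]
    p,q=o1+t[0]*d1,o2+t[1]*d2
    return (p+q)/2,np.linalg.norm(p-q)
E
python3 - <<'E'
from h import *
import pickle
a=grab('top','top1.png');b=grab('side','side1.png')
pickle.dump((a,b),open('f1.pkl','wb'))
print(robot.read_state())
for f in(a,b): print(ray(f,(280,210)),f['k1'])
E
```

```text
{'time': 0.1, 'joint_positions': array([-1.52967425e+00,  1.04651951e-01,  9.65846710e-02,  1.56389099e+00,
        1.07257440e-05,  1.35309749e+00]), 'dq': array([-0.00021013, -0.00214289,  0.00165125,  0.00017497,  0.00028866,
       -0.00137932]), 'tau': array([ 6.17865095e-03, -5.58208287e+01,  5.04718816e+01,  1.31955900e-02,
       -2.59930102e-04,  2.70049037e-05]), 'tcp_pos': array([ 0.15356588, -0.57972561,  0.23061355]), 'tcp_rot': array([-2.48883053e+00,  1.91564237e+00,  1.15852710e-03]), 'force': array([ 1.19711989, -0.14824213, -0.17130791]), 'torque': array([ 0.01205229, -0.01731556, -0.02659903]), 'grip_width': 0.08536446953672235}
(array([0.486171  , 0.14289504, 1.32485956]), array([ 0.13747782, -0.01468681, -0.99056276])) -0.160592020813471
(array([0.12979588, 1.02258414, 0.68884163]), array([ 0.41041841, -0.75544996, -0.5107578 ])) -0.08030318875566439
```

View pics/top1.png

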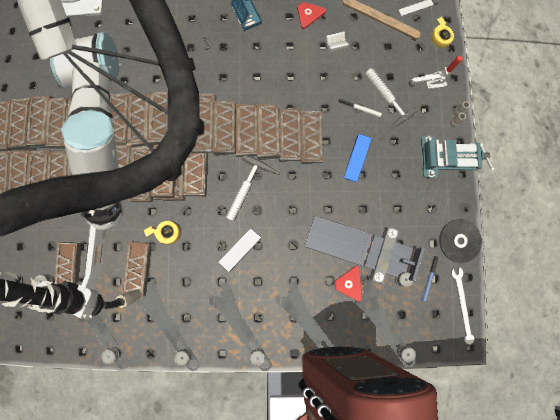

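View pics/side1.png

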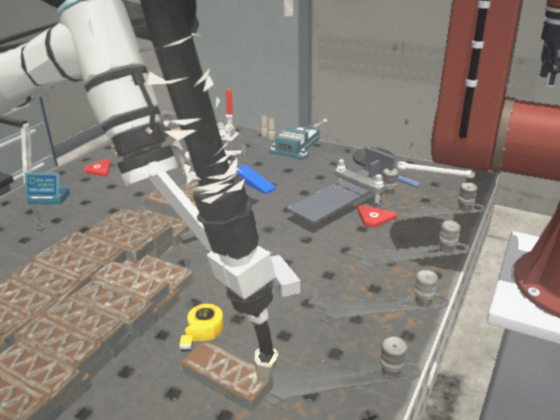

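Top view: tongue free edge is near (315,237), with the riser to its right at (400,255). The wedge-shaped candidates are blue at (358,158) and pale grey at (240,250). I'll take an enlarged crop to tell which is steel.

```bash
python3 - <<'E'
from h import *
import pickle
a,b=pickle.load(open('f1.pkl','rb'))
c=cv2.resize(a['frame'][120:320,200:440],None,fx=3.3,fy=3,interpolation=cv2.INTER_CUBIC)
c=cv2.resize(a['frame'][125:305,205:435],None,fx=3.3,fy=3.3,interpolation=cv2.INTER_CUBIC)
cv2.imwrite('pics/crop1.png',c)
fr=a['frame'];print(fr[250,240],fr[158,358])
hsv=cv2.cvtColor(fr,cv2.COLOR_BGR2HSV)
m=((hsv[...,2]>150)&(hsv[...,1]<60)).astype('uint8')
m2=((hsv[...,0]>95)&(hsv[...,0]<125)&(hsv[...,1]>120)).astype('uint8')
for mm in(m,m2):
  for c in cv2.findContours(mm,0,2)[0]:
    if 300<cv2.contourArea(c)<2000:
      r=cv2.minAreaRect(c); bx=cv2.boxPoints(r)
      if 200<r[0][0]<400 and 120<r[0][1]<300: print(r,[onz(a,p,.02)[:2].round(4).tolist() for p in bx],bx.round(1).tolist())
E
```

```text
[239 241 244] [251 164 102]
((239.62643432617188, 249.90756225585938), (16.77025604248047, 47.17786407470703), 42.51044845581055) [[0.5258, 0.2969], [0.6211, 0.2088], [0.5893, 0.1748], [0.4945, 0.2629]] [[217.5, 261.6000061035156], [249.39999389648438, 226.89999389648438], [261.70001220703125, 238.1999969482422], [229.89999389648438, 273.0]]
((391.1009216308594, 256.66973876953125), (22.580522537231445, 55.36212158203125), 16.990825653076172) [[0.4708, -0.1282], [0.6168, -0.1785], [0.5975, -0.2395], [0.4514, -0.1882]] [[372.20001220703125, 279.79998779296875], [388.3999938964844, 226.89999389648438], [410.0, 233.5], [393.79998779296875, 286.3999938964844]]
((338.7500305175781, 240.25), (61.03195571899414, 31.622772216796875), 18.434947967529297) [[0.5676, 0.0564], [0.6506, 0.0271], [0.595, -0.1333], [0.5123, -0.1027]] [[304.79998779296875, 245.60000610351562], [314.79998779296875, 215.60000610351562], [372.70001220703125, 234.89999389648438], [362.70001220703125, 264.8999938964844]]
((242.1000213623047, 191.80001831054688), (8.9442720413208, 60.37383270263672), 26.56505012512207) [[0.6498, 0.2775], [0.8024, 0.202], [0.7906, 0.1795], [0.6384, 0.2553]] [[224.60000610351562, 216.8000030517578], [251.60000610351562, 162.8000030517578], [259.6000061035156, 166.8000030517578], [232.60000610351562, 220.8000030517578]]
((357.1899108886719, 157.56126403808594), (14.275629043579102, 46.572322845458984), 17.878698348999023) [[0.7578, -0.0556], [0.8872, -0.1013], [0.8742, -0.1402], [0.745, -0.0937]] [[343.20001220703125, 177.5], [357.5, 133.1999969482422], [371.1000061035156, 137.60000610351562], [356.79998779296875, 181.89999389648438]]
```

View pics/crop1.png

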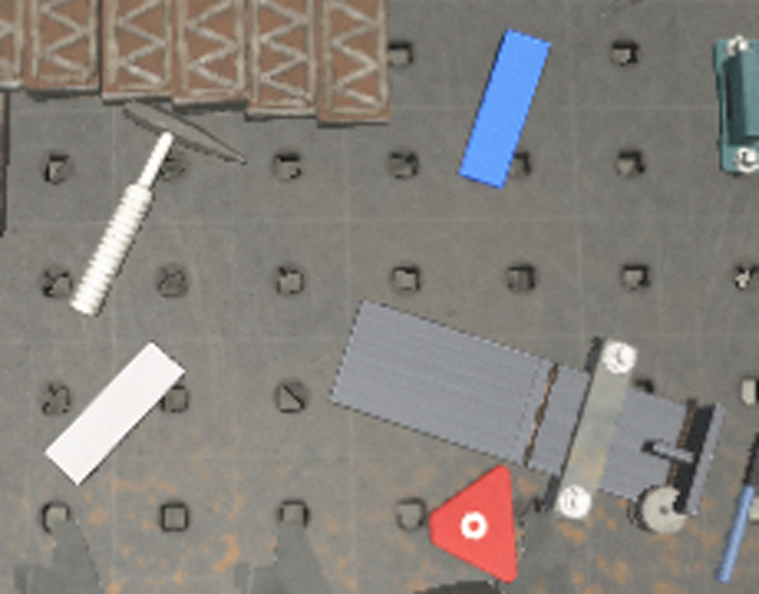

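The two candidates are blue at (358,158), a saturated colour and so painted or plastic, and bare brushed grey at (240,250). The crop shows brushed bare metal on the grey one, so that's the steel wedge. Next I'll measure the setup and the free space near the hanging torch robot.

```bash
cat >> h.py <<'E'
def plan(p,jaw=None,n=1):
    "print tool-frame delta (norm) & yaw dr to reach world tcp p with tool x along angle jaw (mod pi), tool down"
    s=robot.read_state();T=R.from_rotvec(s['tcp_rot']).as_matrix()
    d=T.T@(np.array(p)-s['tcp_pos'])/.08
    out=np.zeros(3)
    if jaw is not None:
        c=[]
        for k in(0,np.pi):
            G=np.c_[[np.cos(jaw+k),np.sin(jaw+k),0],[np.sin(jaw+k),-np.cos(jaw+k),0],[0,0,-1]]
            c.append(R.from_matrix(T.T@G).as_rotvec()/np.pi)
        c.sort(key=np.linalg.norm); print('dr',c[0].round(4),'alt',c[1].round(3))
    print('delta',d.round(4),'steps>=',np.abs(d).max().round(2),'tcp',s['tcp_pos'].round(4),'F',s['force'].round(2),'t',s['time'],'w',round(s['grip_width'],4))
E
python3 - <<'E'
from h import *
import pickle
a,b=pickle.load(open('f1.pkl','rb'))
for n,p in dict(base=(0,0,0),tcp=(.154,-.58,.231)).items(): print(n,proj(a,p).round(),proj(b,p).round())
for n,t,s in [('torchtip',(124,301),(264,362)),('black joint',(100,212),(240,230)),('whitebox',(95,215),(245,262))]:
  print(n,[np.round(x,3) for x in tri(a,t,b,s)])
# setup frame
P=[onz(a,p,.034)[:2] for p in[(305,246.3),(315,216),(363.2,265.9),(372.3,234.7)]]
P=np.array(P);print(P.round(4), np.linalg.norm(P[0]-P[1]),np.linalg.norm(P[2]-P[0]),np.linalg.norm(P[3]-P[1]))
g=cv2.cvtColor(b['frame'],cv2.COLOR_BGR2GRAY)
cv2.imwrite('pics/crop2.png',np.vstack([cv2.resize(b['frame'][150:240,260:420],None,fx=4,fy=4,interpolation=2)]))
for p in P[:2]: print([proj(b,(*p,z)).round(1).tolist() for z in (0,.029,.038)])
u=(P[2:]-P[:2]).mean(0);u/=np.linalg.norm(u);print('O',P[:2].mean(0),'u',u,np.degrees(np.arctan2(u[1],u[0])))
plan((.558,.236,.2),np.radians(-45.))
E
```

```text
base [327. 450.] [576. 284.]
tcp [568. 402.] [545.  84.]
torchtip [array([0.423, 0.537, 0.09 ]), np.float64(0.005)]
black joint [array([0.562, 0.499, 0.284]), np.float64(0.148)]
whitebox [array([0.552, 0.522, 0.248]), np.float64(0.165)]
[[ 0.5649  0.0568]
 [ 0.6478  0.0278]
 [ 0.5093 -0.1014]
 [ 0.5944 -0.1292]] 0.0878159215173433 0.16768192173531218 0.16589942657732507
[[314.0, 231.7], [314.2, 221.2], [314.3, 217.9]]
[[288.2, 217.8], [288.1, 207.6], [288.0, 204.4]]
O [0.60630192 0.04232167] u [-0.32651562 -0.9451918 ] -109.05742397277047
dr [-0.0002  0.0003 -0.1676] alt [0.    0.    0.832]
delta [-8.5626 -7.4967  0.3943] steps>= 8.56 tcp [ 0.1536 -0.5797  0.2306] F [ 1.2  -0.15 -0.17] t 0.1 w 0.0854
```

View pics/crop2.png

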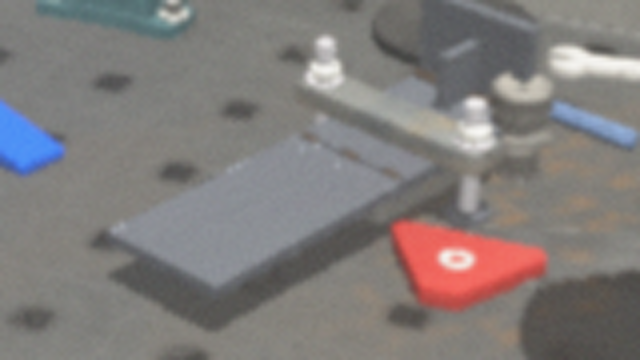

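Side crop: the near free-edge corner is at about (313,222) and the far one at about (287,209). That puts the tongue top near z 0.03, so the underside is around 20 mm (strong sag), and contact should come after about 65 mm of insertion. The setup sizes check out: 88 mm by 167 mm measured, against 90 by 170. Moving over to the steel wedge.

>>> arm_command:
  motion:
    - {"delta_pos": [-0.6,-1,0],"dr": [0,0,0],"claw": -1}
    - {"delta_pos": [-0.6,-1,0],"dr": [0,0,0],"claw": -1}
    - {"delta_pos": [-0.6,-1,0],"dr": [0,0,0],"claw": -1}

```text
time: 0.48
tcp_pos: [0.22, -0.5118, 0.2314]
tcp_rot: [-2.492, 1.913, -0.0]
force: [-0.8, 0.4, -0.4]
grip_width: 0.0856
```

>>> arm_command:
  motion:
    - {"delta_pos": [-0.6,-1,0],"dr": [0,0,0],"claw": -1}
    - {"delta_pos": [-0.6,-1,0],"dr": [0,0,0],"claw": -1}
    - {"delta_pos": [-0.6,-1,0],"dr": [0,0,0],"claw": -1}

```text
time: 0.85
tcp_pos: [0.2844, -0.4457, 0.2313]
tcp_rot: [2.491, -1.914, 0.0]
force: [-0.5, -0.6, -0.2]
grip_width: 0.085
```

>>> arm_command:
  motion:
    - {"delta_pos": [-0.6,-1,0],"dr": [0,0,0],"claw": -1}
    - {"delta_pos": [-0.6,-1,0],"dr": [0,0,0],"claw": -1}
    - {"delta_pos": [-0.6,-1,0],"dr": [0,0,0],"claw": -1}

```text
time: 1.23
tcp_pos: [0.3491, -0.3793, 0.2312]
tcp_rot: [2.491, -1.914, -0.0]
force: [-0.2, 0.5, 0.1]
grip_width: 0.0856
```

>>> arm_command:
  motion:
    - {"delta_pos": [-1,-0.6,0],"dr": [0,0,0],"claw": -1}
    - {"delta_pos": [-1,-0.6,0],"dr": [0,0,0],"claw": -1}
    - {"delta_pos": [-1,-0.6,0],"dr": [0,0,0],"claw": -1}

```text
time: 1.6
tcp_pos: [0.3745, -0.2899, 0.2314]
tcp_rot: [2.49, -1.915, 0.001]
force: [0.8, -0.4, -0.7]
grip_width: 0.0853
```

>>> arm_command:
  motion:
    - {"delta_pos": [-1,-0.6,0],"dr": [0,0,0],"claw": -1}
    - {"delta_pos": [-1,-0.6,0],"dr": [0,0,0],"claw": -1}
    - {"delta_pos": [-1,-0.6,0],"dr": [0,0,0],"claw": -1}

```text
time: 1.98
tcp_pos: [0.4007, -0.2006, 0.2314]
tcp_rot: [2.49, -1.915, 0.001]
force: [-0.0, -1.1, 0.4]
grip_width: 0.0858
```

>>> arm_command:
  motion:
    - {"delta_pos": [-1,-0.6,0],"dr": [0,0,0],"claw": -1}
    - {"delta_pos": [-1,-0.6,0],"dr": [0,0,0],"claw": -1}
    - {"delta_pos": [-1,-0.6,0],"dr": [0,0,0],"claw": -1}

```text
time: 2.35
tcp_pos: [0.4269, -0.1112, 0.2313]
tcp_rot: [2.49, -1.915, 0.001]
force: [-0.3, -0.1, 0.3]
grip_width: 0.0855
```

>>> arm_command:
  motion:
    - {"delta_pos": [-1,-0.6,0],"dr": [0,0,0],"claw": -1}
    - {"delta_pos": [-1,-0.6,0],"dr": [0,0,0],"claw": -1}
    - {"delta_pos": [-1,-0.6,0],"dr": [0,0,0],"claw": -1}

```text
time: 2.72
tcp_pos: [0.453, -0.0216, 0.2311]
tcp_rot: [2.49, -1.915, 0.0]
force: [-0.3, -0.9, -0.4]
grip_width: 0.0855
```

>>> arm_command:
  motion:
    - {"delta_pos": [-1,-0.6,0],"dr": [0,0,0],"claw": -1}
    - {"delta_pos": [-1,-0.6,0],"dr": [0,0,0],"claw": -1}
    - {"delta_pos": [-1,-0.6,0],"dr": [0,0,0],"claw": -1}

```text
time: 3.1
tcp_pos: [0.4791, 0.0679, 0.2309]
tcp_rot: [2.49, -1.915, -0.0]
force: [0.2, -0.3, -0.2]
grip_width: 0.0851
```

```bash
python3 - <<'E'
from h import *
plan((.558,.236,.2),np.radians(-45.))
print(robot.read_state()['joint_positions'])
E
```

```text
dr [ 2.000e-04 -1.000e-04 -1.674e-01] alt [-0.    -0.     0.833]
delta [-1.778  -1.4927  0.3849] steps>= 1.78 tcp [0.4791 0.0679 0.2309] F [ 0.24 -0.33 -0.2 ] t 3.1 w 0.0851
[-1.30000855e-01 -2.50929454e-01 -2.42626837e-01  1.57948864e+00
 -5.37218153e-04  2.75223520e+00]
```

>>> arm_command:
  motion:
    - {"delta_pos": [-0.4,-0.4,0.1],"dr": [0,0,-0.058],"claw": -1}
    - {"delta_pos": [-0.9,-0.75,0.2],"dr": [0,0,-0.116],"claw": -1}
    - {"delta_pos": [-0.9,-0.75,0.2],"dr": [0,0,-0.174],"claw": -1}
    - {"delta_pos": [-0.9,-0.75,0.2],"dr": [0,0,-0.232],"claw": -1}
    - {"delta_pos": [-0.9,-0.75,0.2],"dr": [0,0,-0.29],"claw": -1}

```text
time: 3.72
tcp_pos: [0.5187, 0.1509, 0.2149]
tcp_rot: [3.079, -0.619, -0.0]
force: [0.3, -0.4, 0.6]
grip_width: 0.0851
```

```bash
python3 - <<'E'
from h import *
plan((.558,.236,.19),np.radians(47.3))
E
```

```text
dr [ 3.000e-04  2.000e-04 -3.892e-01] alt [ 0.    -0.     0.611]
delta [ 0.0414 -1.1711  0.3103] steps>= 1.17 tcp [0.5187 0.1509 0.2149] F [ 0.33 -0.35  0.56] t 3.725 w 0.0851
```

>>> arm_command:
  motion:
    - {"delta_pos": [0,-0.5,0],"dr": [0,0,-0.058],"claw": -1}
    - {"delta_pos": [0,-1,0],"dr": [0,0,-0.116],"claw": -1}
    - {"delta_pos": [0,-1,0],"dr": [0,0,-0.174],"claw": -1}
    - {"delta_pos": [0,-1,0],"dr": [0,0,-0.232],"claw": -1}
    - {"delta_pos": [0,-1,0],"dr": [0,0,-0.29],"claw": -1}

```text
time: 4.35
tcp_pos: [0.5504, 0.2244, 0.2149]
tcp_rot: [3.038, 0.798, -0.001]
force: [-0.3, -0.0, -0.2]
grip_width: 0.0854
```

>>> arm_command:
  motion:
    - {"delta_pos": [0,0,0],"dr": [0,0,-0.05],"claw": -1}
    - {"delta_pos": [0,0,0],"dr": [0,0,-0.1],"claw": -1}
    - {"delta_pos": [0,0,0],"dr": [0,0,-0.1],"claw": -1}

```text
time: 4.72
tcp_pos: [0.5502, 0.2248, 0.215]
tcp_rot: [2.88, 1.253, -0.001]
force: [-0.2, -0.6, -0.3]
grip_width: 0.0855
```

```bash
python3 - <<'E'
from h import *
import pickle
f=grab('wrist','w1.png');pickle.dump(f,open('w1.pkl','wb'))
print(ray(f,(280,210)),f['k1'])
hsv=cv2.cvtColor(f['frame'],cv2.COLOR_BGR2HSV)
plan((.558,.236,.19),np.radians(47.3))
E
```

```text
(array([0.49124645, 0.27937146, 0.35763315]), array([ 0.24477397, -0.20900225, -0.94696483])) -0.09019895675592918
dr [ 0.0001  0.0002 -0.0022] alt [ 0.    -0.     0.998]
delta [ 0.1671 -0.0197  0.3133] steps>= 0.31 tcp [0.55   0.2252 0.2151] F [ 0.24  0.01 -0.11] t 4.775 w 0.0852
```

View pics/w1.png

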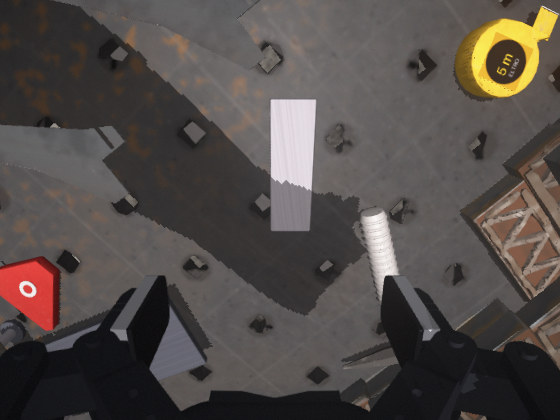

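Wrist view: the wedge spans (270–316, 99) to (271–310, 231), and its top end looks wider. I'll check the widths at both candidate heights to tell butt from toe.

```bash
python3 - <<'E'
from h import *
import pickle
f=pickle.load(open('w1.pkl','rb'))
C=[(270.5,99),(316,99),(310.5,231),(271,231)]
for n,(z1,z2) in dict(top_butt=(.032,.008),top_toe=(.008,.032)).items():
  P=[onz(f,p,z)[:2] for p,z in zip(C,(z1,z1,z2,z2))]
  w1=np.linalg.norm(P[0]-P[1]);w2=np.linalg.norm(P[2]-P[3]);m1=(P[0]+P[1])/2;m2=(P[2]+P[3])/2
  print(n,w1,w2,np.linalg.norm(m1-m2),m1,m2,(m1+m2)/2,np.degrees(np.arctan2(*(m2-m1)[::-1])))
E
```

```text
top_butt 0.03830698062821921 0.03964414337609317 0.12902461413053568 [0.51048263 0.28250609] [0.6053389  0.19504387] [0.55791076 0.23877498] -42.67760112518479
top_toe 0.04113030351898461 0.036922835534860116 0.11847746799068769 [0.51190038 0.28273712] [0.59750721 0.2008324 ] [0.55470379 0.24178476] -43.73393311387994
```

Top end as butt gives a length of 129 mm, which fits 130 (toe there would give 118). So the butt is at (0.510, 0.283), the toe at (0.605, 0.195), heading −42.7°. I'll grasp slightly toward the butt so the fingers stay clear of the tongue.

```bash
python3 - <<'E'
from h import *
plan((.5418,.2537,.14),np.radians(47.3))
E
```

```text
dr [ 0.0001  0.0002 -0.0022] alt [ 0.    -0.     0.998]
delta [ 0.1906 -0.3189  0.9382] steps>= 0.94 tcp [0.55   0.2252 0.2151] F [ 0.24  0.01 -0.11] t 4.775 w 0.0852
```

>>> arm_command:
  motion:
    - {"delta_pos": [0.19,-0.32,0.5],"dr": [0,0,-0.002],"claw": -1}
    - {"delta_pos": [0.19,-0.32,0.94],"dr": [0,0,-0.002],"claw": -1}
    - {"delta_pos": [0.19,-0.32,0.94],"dr": [0,0,-0.002],"claw": -1}

```text
time: 5.15
tcp_pos: [0.5391, 0.2546, 0.1372]
tcp_rot: [-2.876, -1.263, 0.008]
force: [-1.3, 0.4, -0.5]
grip_width: 0.0852
```

>>> arm_command:
  motion:
    - {"delta_pos": [0,0,0.5],"dr": [0,0,0],"claw": -1}
    - {"delta_pos": [0,0,1],"dr": [0,0,0],"claw": -1}
    - {"delta_pos": [0,0,1],"dr": [0,0,0],"claw": -1}

```text
time: 5.52
tcp_pos: [0.5395, 0.2547, 0.0588]
tcp_rot: [-2.876, -1.264, 0.006]
force: [-0.2, 0.2, 1.0]
grip_width: 0.0857
```

>>> arm_command:
  motion:
    - {"delta_pos": [0,0,0.25],"dr": [0,0,0],"claw": -1}
    - {"delta_pos": [0,0,0.45],"dr": [0,0,0],"claw": -1}
    - {"delta_pos": [0,0,0.6],"dr": [0,0,0],"claw": -1}
    - {"delta_pos": [0,0,0.69],"dr": [0,0,0],"claw": -1}
    - {"delta_pos": [0,0,0.69],"dr": [0,0,0],"claw": -1}

```text
time: 6.15
tcp_pos: [0.5403, 0.2558, 0.0043]
tcp_rot: [-2.874, -1.267, 0.001]
force: [-2.2, -0.1, 0.6]
grip_width: 0.0855
```

>>> arm_command:
  motion:
    - {"delta_pos": [0,0,0],"dr": [0,0,0],"claw": 1}
    - {"delta_pos": [0,0,0],"dr": [0,0,0],"claw": 1}
    - {"delta_pos": [0,0,0],"dr": [0,0,0],"claw": 1}
    - {"delta_pos": [0,0,0],"dr": [0,0,0],"claw": 1}
    - {"delta_pos": [0,0,0],"dr": [0,0,0],"claw": 1}
  newtons: 60

```text
time: 6.78
tcp_pos: [0.5411, 0.2559, 0.0056]
tcp_rot: [2.874, 1.267, 0.001]
force: [-1.8, -1.5, 5.6]
grip_width: 0.0385
```

>>> arm_command:
  motion:
    - {"delta_pos": [0,0,0],"dr": [0,0,0],"claw": 1}
    - {"delta_pos": [0,0,0],"dr": [0,0,0],"claw": 1}
    - {"delta_pos": [0,0,0],"dr": [0,0,0],"claw": 1}

```text
time: 7.15
tcp_pos: [0.5411, 0.2558, 0.0056]
tcp_rot: [2.874, 1.267, 0.001]
force: [-1.5, -0.7, 5.2]
grip_width: 0.0386
```

>>> arm_command:
  motion:
    - {"delta_pos": [0,0,-0.3],"dr": [0,0,0],"claw": 1}
    - {"delta_pos": [0,0,-0.7],"dr": [0,0,0],"claw": 1}
    - {"delta_pos": [0,0,-0.9],"dr": [0,0,0],"claw": 1}
    - {"delta_pos": [0,0,-0.9],"dr": [0,0,0],"claw": 1}

```text
time: 7.65
tcp_pos: [0.5411, 0.256, 0.0772]
tcp_rot: [2.874, 1.267, 0.002]
force: [0.2, 0.3, -7.8]
grip_width: 0.0385
```

```bash
python3 - <<'E'
from h import *
O=np.array([.6063,.0423]);th=np.radians(-109.06);u=np.array([np.cos(th),np.sin(th)])
# wedge heading = jaw dir -90deg ; grip point offset from wedge centre
c=np.array([.5579,.2388]);w=np.array([.735,-.678]);
s=robot.read_state();off=(s['tcp_pos'][:2]-c)@w;print('grip at wedge x',off, 'lat',(s['tcp_pos'][:2]-c)@np.array([.678,.735]))
tgt=O+u*(-.085+off)   # toe 20mm before the edge
print(tgt,np.linalg.norm(tgt)); plan((*tgt,.0776),th+np.pi/2)
E
```

```text
grip at wedge x -0.023952228867742984 lat 0.0012502425137401207
[0.64187924 0.14527915] 0.6581147203074139
dr [ 0.     -0.0004  0.3703] alt [ 0.    0.   -0.63]
delta [-0.1722  1.8628 -0.004 ] steps>= 1.86 tcp [0.5411 0.256  0.0772] F [ 0.24  0.34 -7.77] t 7.65 w 0.0385
```

Lifted: the load is about 7.8 N, which matches 0.8 kg steel.

>>> arm_command:
  motion:
    - {"delta_pos": [-0.05,0.3,0],"dr": [0,0,0.05],"claw": 1}
    - {"delta_pos": [-0.09,0.6,0],"dr": [0,0,0.1],"claw": 1}
    - {"delta_pos": [-0.09,0.9,0],"dr": [0,0,0.15],"claw": 1}
    - {"delta_pos": [-0.09,0.93,0],"dr": [0,0,0.2],"claw": 1}
    - {"delta_pos": [-0.09,0.93,0],"dr": [0,0,0.24],"claw": 1}

```text
time: 8.28
tcp_pos: [0.5899, 0.1997, 0.0744]
tcp_rot: [3.139, 0.112, -0.005]
force: [0.2, -0.4, -6.2]
grip_width: 0.0386
```

```bash
python3 - <<'E'
from h import *
plan((.6419,.1453,.0776),np.radians(-19.06))
E
```

```text
dr [0.0003 0.001  0.1285] alt [-0.001  0.    -0.871]
delta [ 0.6002  0.7244 -0.0421] steps>= 0.72 tcp [0.5899 0.1997 0.0744] F [ 0.24 -0.43 -6.21] t 8.275 w 0.0386
```

>>> arm_command:
  motion:
    - {"delta_pos": [0.3,0.35,0],"dr": [0,0,0.045],"claw": 1}
    - {"delta_pos": [0.6,0.72,-0.04],"dr": [0,0,0.09],"claw": 1}
    - {"delta_pos": [0.6,0.72,-0.04],"dr": [0,0,0.128],"claw": 1}
    - {"delta_pos": [0.6,0.72,-0.04],"dr": [0,0,0.128],"claw": 1}
    - {"delta_pos": [0.6,0.72,-0.04],"dr": [0,0,0.128],"claw": 1}

```text
time: 8.9
tcp_pos: [0.6421, 0.1469, 0.0788]
tcp_rot: [3.1, -0.504, -0.003]
force: [-0.3, 1.0, -6.8]
grip_width: 0.0385
```

```bash
python3 - <<'E'
from h import *
plan((.6419,.1453,.006),np.radians(-19.06))
import pickle
a=grab('top');f=grab('wrist','w2.png');pickle.dump((a,f),open('f2.pkl','wb'))
c=cv2.resize(a['frame'][170:280,240:400],None,fx=4,fy=4,interpolation=2)
cv2.imwrite('pics/both2.png',np.hstack([cv2.resize(c,(436,300)),cv2.resize(f['frame'],(364,300))]))
O=np.array([.6063,.0423]);th=np.radians(-109.06);u=np.array([np.cos(th),np.sin(th)])
E
```

```text
dr [0.0002 0.0005 0.0032] alt [-0.001  0.    -0.997]
delta [0.005  0.0191 0.9097] steps>= 0.91 tcp [0.6421 0.1469 0.0788] F [-0.35  0.96 -6.77] t 8.9 w 0.0385
```

View pics/w2.png

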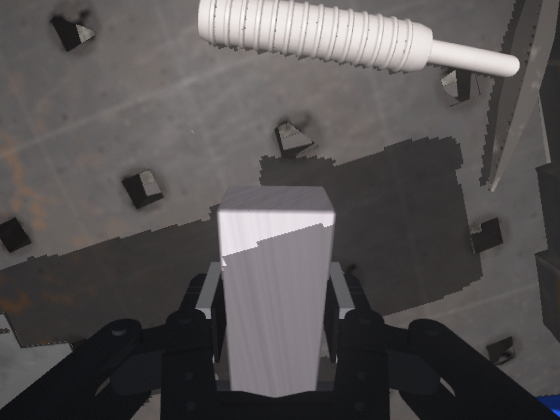

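Wrist view: the wedge is held square (edges symmetric about column 276), butt toward the camera, with the hammer well behind. Lowering onto the table.

>>> arm_command:
  motion:
    - {"delta_pos": [0,0.02,0.3],"dr": [0,0,0.003],"claw": 1}
    - {"delta_pos": [0,0.02,0.6],"dr": [0,0,0.003],"claw": 1}
    - {"delta_pos": [0,0.02,0.8],"dr": [0,0,0.003],"claw": 1}
    - {"delta_pos": [0,0.02,0.9],"dr": [0,0,0.003],"claw": 1}
    - {"delta_pos": [0,0.02,0.9],"dr": [0,0,0.003],"claw": 1}

```text
time: 9.62
tcp_pos: [0.6423, 0.1452, 0.0079]
tcp_rot: [3.098, -0.523, -0.001]
force: [-0.4, 0.4, -6.5]
grip_width: 0.0387
```

```bash
python3 - <<'E'
from h import *
import pickle
a=grab('top');b=grab('side');pickle.dump((a,b),open('f3.pkl','wb'))
c=cv2.resize(a['frame'][190:280,270:400],None,fx=4.5,fy=4.5,interpolation=2)
d=cv2.resize(b['frame'][170:270,220:350],None,fx=4.5,fy=4.5,interpolation=2)
cv2.imwrite('pics/c3t.png',c);cv2.imwrite('pics/c3s.png',d)
cv2.imwrite('pics/c3.png',cv2.resize(np.vstack([c,d]),None,fx=.7,fy=.7))
O=np.array([.6063,.0423]);th=np.radians(-109.06);u=np.array([np.cos(th),np.sin(th)])
print(robot.read_state()['torque'])
plan((*(O+u*(-.085-.024)),.006),th+np.pi/2)
E
```

```text
[ 0.10428437 -0.03710794  0.03103121]
dr [-0.0001 -0.0004 -0.0007] alt [-0.001  0.     0.999]
delta [-0.0163  0.0028  0.0383] steps>= 0.04 tcp [0.6432 0.1451 0.0091] F [ 0.36 -0.94 -6.96] t 9.725 w 0.0388
```

View pics/c3.png

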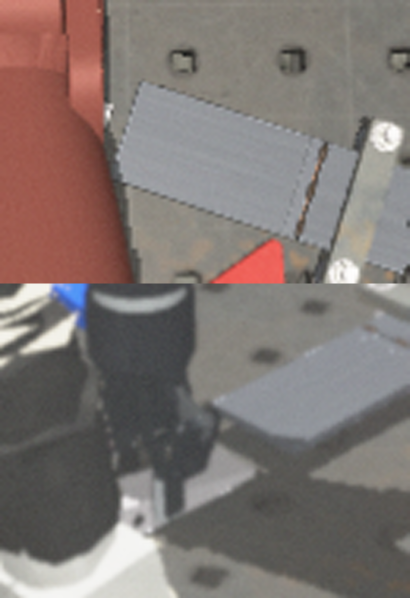

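Side view: the wedge is gripped with its toe at about (302,228), just short of the tongue's free edge. It's still about 2–3 mm off the table, so I'll set it down fully and check its lateral alignment.

>>> arm_command:
  motion:
    - {"delta_pos": [-0.01,0,0.02],"dr": [0,0,0],"claw": 1}
    - {"delta_pos": [-0.01,0,0.03],"dr": [0,0,0],"claw": 1}
    - {"delta_pos": [-0.01,0,0.03],"dr": [0,0,0],"claw": 1}
    - {"delta_pos": [-0.01,0,0.03],"dr": [0,0,0],"claw": 1}

```text
time: 10.22
tcp_pos: [0.6418, 0.1453, 0.0058]
tcp_rot: [3.098, -0.524, 0.0]
force: [-0.0, -0.2, -6.1]
grip_width: 0.0385
```

```bash
python3 - <<'E'
from h import *
import pickle
a,b=pickle.load(open('f3.pkl','rb'))
O=np.array([.6063,.0423]);th=np.radians(-109.06);u=np.array([np.cos(th),np.sin(th)]);v=np.array([-u[1],u[0]])
def l2(uv,z):
    p=onz(b,uv,z)[:2]-O; return (p@u*1e3).round(1),(p@v*1e3).round(1)
print('toe corner seen',l2((301.9,228.1),.010))
for y in(.02,-.02): print('expect toe',proj(b,(*(O+u*-.02+v*y),.010)))
for z in(.029,.033,.038): print('tongue corner near',z,l2((313.25,221.7),z),'far',l2((287.2,208.8),z))
s=robot.read_state();T=R.from_rotvec(s['tcp_rot']).as_matrix()
print('u in tool',T.T@np.r_[u,0],s['tcp_pos'],s['force'].round(1),np.r_[s['tcp_pos'][:2]-O]@np.c_[u,v])
E
```

```text
toe corner seen (np.float64(-20.4), np.float64(-23.8))
expect toe [289.03194593 221.01920925]
expect toe [300.86310537 227.41055647]
tongue corner near 0.029 (np.float64(-3.3), np.float64(-43.9)) far (np.float64(-5.4), np.float64(41.2))
tongue corner near 0.033 (np.float64(-8.0), np.float64(-48.3)) far (np.float64(-10.1), np.float64(36.3))
tongue corner near 0.038 (np.float64(-13.8), np.float64(-53.8)) far (np.float64(-15.9), np.float64(30.1))
u in tool [2.31507567e-03 9.99997319e-01 4.40558473e-05] [0.64181633 0.14530029 0.0057869 ] [-0.  -0.2 -6.1] [-1.08951667e-01 -6.63581024e-05]
```

>>> arm_command:
  motion:
    - {"delta_pos": [0,0,0.01],"dr": [0,0,0],"claw": 1}
    - {"delta_pos": [0,0,0.01],"dr": [0,0,0],"claw": 1}
    - {"delta_pos": [0,0,0.01],"dr": [0,0,0],"claw": 1}

```text
time: 10.6
tcp_pos: [0.6419, 0.1453, 0.0056]
tcp_rot: [3.098, -0.524, 0.001]
force: [-5.6, 0.2, 5.1]
grip_width: 0.0388
```

>>> arm_command:
  motion:
    - {"delta_pos": [0,0,0.006],"dr": [0,0,0],"claw": 1}
    - {"delta_pos": [0,0,0.006],"dr": [0,0,0],"claw": 1}
    - {"delta_pos": [0,0,0.006],"dr": [0,0,0],"claw": 1}

```text
time: 10.98
tcp_pos: [0.6419, 0.1453, 0.0056]
tcp_rot: [3.098, -0.524, 0.001]
force: [-8.6, -0.9, 8.1]
grip_width: 0.0384
```

>>> arm_command:
  motion:
    - {"delta_pos": [0,0,-0.013],"dr": [0,0,0],"claw": 1}
    - {"delta_pos": [0,0,-0.013],"dr": [0,0,0],"claw": 1}

```text
time: 11.22
tcp_pos: [0.6419, 0.1453, 0.0056]
tcp_rot: [-3.098, 0.524, -0.001]
force: [-3.2, 0.2, 2.0]
grip_width: 0.0386
```

>>> arm_command:
  motion:
    - {"delta_pos": [0,0.1,0],"dr": [0,0,0],"claw": 1}
    - {"delta_pos": [0,0.2,0],"dr": [0,0,0],"claw": 1}
    - {"delta_pos": [0,0.3,0],"dr": [0,0,0],"claw": 1}
    - {"delta_pos": [0,0.4,0],"dr": [0,0,0],"claw": 1}
    - {"delta_pos": [0,0.4,0],"dr": [0,0,0],"claw": 1}

```text
time: 11.85
tcp_pos: [0.6311, 0.1137, 0.0056]
tcp_rot: [3.096, -0.525, 0.0]
force: [-1.0, -3.9, 1.8]
grip_width: 0.0384
```

>>> arm_command:
  motion:
    - {"delta_pos": [0,0.1,0],"dr": [0,0,0],"claw": 1}
    - {"delta_pos": [0,0.2,0],"dr": [0,0,0],"claw": 1}
    - {"delta_pos": [0,0.3,0],"dr": [0,0,0],"claw": 1}
    - {"delta_pos": [0,0.3,0],"dr": [0,0,0],"claw": 1}
    - {"delta_pos": [0,0.3,0],"dr": [0,0,0],"claw": 1}

```text
time: 12.48
tcp_pos: [0.6232, 0.0913, 0.0056]
tcp_rot: [3.095, -0.525, -0.0]
force: [-2.6, -4.9, 5.2]
grip_width: 0.0384
```

>>> arm_command:
  motion:
    - {"delta_pos": [0,0.05,0],"dr": [0,0,0],"claw": 1}
    - {"delta_pos": [0,0.1,0],"dr": [0,0,0],"claw": 1}
    - {"delta_pos": [0,0.1,0],"dr": [0,0,0],"claw": 1}
    - {"delta_pos": [0,0.1,0],"dr": [0,0,0],"claw": 1}

```text
time: 12.98
tcp_pos: [0.6208, 0.0849, 0.0056]
tcp_rot: [3.098, -0.523, 0.0]
force: [0.2, 3.3, 5.2]
grip_width: 0.0386
```

```bash
cat > chk.py <<'E'
from h import *
O=np.array([.6063,.0423]);th=np.radians(-109.06);u=np.array([np.cos(th),np.sin(th)]);v=np.array([-u[1],u[0]])
s=robot.read_state();p=s['tcp_pos'][:2]-O
print('toe x',p@u*1e3+89,'y',p@v*1e3,'z',s['tcp_pos'][2]*1e3,'F u,v,z',s['force'][:2]@u,s['force'][:2]@v,s['force'][2],'torque',s['torque'].round(2),'t',s['time'])
E
python3 chk.py
```

```text
toe x 43.93860567162775 y -0.17974717421581593 z 5.575730878975609 F u,v,z -3.142461390449104 -0.8682755306525834 5.177531293341571 torque [ 0.57 -0.26  0.08] t 12.975
```

>>> arm_command:
  motion:
    - {"delta_pos": [0,0.05,-0.012],"dr": [0,0,0],"claw": 1}
    - {"delta_pos": [0,0.05,-0.012],"dr": [0,0,0],"claw": 1}
    - {"delta_pos": [0,0.05,-0.012],"dr": [0,0,0],"claw": 1}

```text
time: 13.35
tcp_pos: [0.6186, 0.0806, 0.0056]
tcp_rot: [3.096, -0.524, -0.003]
force: [-1.9, -0.6, -2.6]
grip_width: 0.0388
```

```bash
python3 chk.py
```

```text
toe x 48.82744452507999 y -0.9128012638891678 z 5.649172982400763 F u,v,z 1.1729157653211526 -1.5732236096167311 -2.6072461222835637 torque [-0.25  0.19 -0.04] t 13.35
```

>>> arm_command:
  motion:
    - {"delta_pos": [0,0.025,0],"dr": [0,0,0],"claw": 1}
    - {"delta_pos": [0,0.025,0],"dr": [0,0,0],"claw": 1}
    - {"delta_pos": [0,0.025,0],"dr": [0,0,0],"claw": 1}

```text
time: 13.72
tcp_pos: [0.6183, 0.0791, 0.0059]
tcp_rot: [3.097, -0.524, -0.001]
force: [-0.3, 0.1, -7.1]
grip_width: 0.0387
```

```bash
python3 chk.py
```

```text
toe x 50.2653867442534 y -0.6764215495164756 z 5.854910815119112 F u,v,z 0.009962911105004415 -0.30156546199018974 -7.122402696258148 torque [ 0.07  0.02 -0.03] t 13.725
```

>>> arm_command:
  motion:
    - {"delta_pos": [0,0.025,0],"dr": [0,0,0],"claw": 1}
    - {"delta_pos": [0,0.025,0],"dr": [0,0,0],"claw": 1}
    - {"delta_pos": [0,0.025,0],"dr": [0,0,0],"claw": 1}

```text
time: 14.1
tcp_pos: [0.6181, 0.0773, 0.0064]
tcp_rot: [3.098, -0.524, 0.0]
force: [-0.8, 0.7, -7.1]
grip_width: 0.0386
```

```bash
python3 chk.py
```

```text
toe x 52.08040547768374 y -0.27828028106404995 z 6.364951113935431 F u,v,z -0.3669372693832168 -0.9957372215459903 -7.129019385346413 torque [ 0.06 -0.04 -0.06] t 14.1
```

The grip's vertical preload masks the contact signal. I'll set the wedge down here, with the toe at about 52 mm (short of contact), release it, and push on the butt with the fingers shut.

>>> arm_command:
  motion:
    - {"delta_pos": [0,0,0.006],"dr": [0,0,0],"claw": 1}
    - {"delta_pos": [0,0,0.008],"dr": [0,0,0],"claw": 1}
    - {"delta_pos": [0,0,0.008],"dr": [0,0,0],"claw": 1}

```text
time: 14.48
tcp_pos: [0.6181, 0.0773, 0.0058]
tcp_rot: [3.098, -0.524, 0.0]
force: [0.4, 0.7, -6.0]
grip_width: 0.0382
```

>>> arm_command:
  motion:
    - {"delta_pos": [0,0,0],"dr": [0,0,0],"claw": -0.4}
    - {"delta_pos": [0,0,0],"dr": [0,0,0],"claw": -0.4}
    - {"delta_pos": [0,0,0],"dr": [0,0,0],"claw": -0.4}
    - {"delta_pos": [0,0,0],"dr": [0,0,0],"claw": -0.4}

```text
time: 14.98
tcp_pos: [0.6183, 0.0773, 0.006]
tcp_rot: [3.098, -0.524, 0.001]
force: [0.4, -0.2, 0.7]
grip_width: 0.0596
```

```bash
python3 chk.py
```

```text
toe x 52.03705876420232 y -0.051862762089131126 z 6.04268709511619 F u,v,z 0.07821278067139777 0.4400997063513675 0.7321970189083088 torque [ 0.04 -0.01  0.01] t 14.975
```

>>> arm_command:
  motion:
    - {"delta_pos": [0,0,-0.3],"dr": [0,0,0],"claw": -0.4}
    - {"delta_pos": [0,0,-0.8],"dr": [0,0,0],"claw": -0.4}
    - {"delta_pos": [0,-0.4,-0.8],"dr": [0,0,0],"claw": 1}
    - {"delta_pos": [0,-0.85,-0.8],"dr": [0,0,0],"claw": 1}
    - {"delta_pos": [0,-0.85,-0.8],"dr": [0,0,0],"claw": 1}

```text
time: 15.6
tcp_pos: [0.6408, 0.1435, 0.0698]
tcp_rot: [-3.098, 0.52, -0.001]
force: [0.5, -0.8, -0.1]
grip_width: 0.0053
```

>>> arm_command:
  motion:
    - {"delta_pos": [0,0,0.3],"dr": [0,0,0],"claw": 1}
    - {"delta_pos": [0,0,0.55],"dr": [0,0,0],"claw": 1}
    - {"delta_pos": [0,0,0.7],"dr": [0,0,0],"claw": 1}
    - {"delta_pos": [0,0,0.72],"dr": [0,0,0],"claw": 1}
    - {"delta_pos": [0,0,0.72],"dr": [0,0,0],"claw": 1}

```text
time: 16.23
tcp_pos: [0.6408, 0.1414, 0.0127]
tcp_rot: [-3.098, 0.524, -0.001]
force: [-0.4, -0.2, -0.2]
grip_width: -0.0001
```

```bash
python3 chk.py
```

```text
toe x -15.921063782244019 y 0.2773147617605721 z 12.71144582881371 F u,v,z 0.31667860673293413 -0.3162024266976707 -0.21708479235745737 torque [-0.03 -0.04  0.03] t 16.225
```

>>> arm_command:
  motion:
    - {"delta_pos": [0,0.05,0],"dr": [0,0,0],"claw": 1}
    - {"delta_pos": [0,0.1,0],"dr": [0,0,0],"claw": 1}
    - {"delta_pos": [0,0.15,0],"dr": [0,0,0],"claw": 1}
    - {"delta_pos": [0,0.15,0],"dr": [0,0,0],"claw": 1}

```text
time: 16.73
tcp_pos: [0.6365, 0.1298, 0.0123]
tcp_rot: [3.097, -0.524, 0.0]
force: [0.9, -0.9, 0.1]
grip_width: 0.0001
```

```bash
python3 chk.py
```

```text
toe x -3.562947475749212 y -0.06594244803272456 z 12.276977308595324 F u,v,z 0.5111665637113326 1.1443422127449983 0.11710036585032924 torque [ 0.    0.03 -0.02] t 16.725
```

>>> arm_command:
  motion:
    - {"delta_pos": [0,0.015,0],"dr": [0,0,0],"claw": 1}
    - {"delta_pos": [0,0.03,0],"dr": [0,0,0],"claw": 1}
    - {"delta_pos": [0,0.03,0],"dr": [0,0,0],"claw": 1}

```text
time: 17.1
tcp_pos: [0.6357, 0.1279, 0.0121]
tcp_rot: [3.098, -0.524, -0.0]
force: [0.2, 0.5, -0.8]
grip_width: 0.0002
```

```bash
python3 chk.py
```

```text
toe x -1.5064750996881031 y -0.19685524281602393 z 12.10929835492822 F u,v,z -0.5105103995816063 0.0747276291889741 -0.847545612058419 torque [-0.04  0.01 -0.03] t 17.1
```

>>> arm_command:
  motion:
    - {"delta_pos": [0,0.015,0],"dr": [0,0,0],"claw": 1}
    - {"delta_pos": [0,0.03,0],"dr": [0,0,0],"claw": 1}
    - {"delta_pos": [0,0.03,0],"dr": [0,0,0],"claw": 1}

```text
time: 17.48
tcp_pos: [0.635, 0.1258, 0.0121]
tcp_rot: [-3.097, 0.524, -0.0]
force: [0.2, 0.9, -1.5]
grip_width: -0.0
```

```bash
python3 chk.py
```

```text
toe x 0.728159506109364 y -0.18368143570478568 z 12.146835716767084 F u,v,z -0.903374936359321 -0.0909180535935515 -1.4879324952683435 torque [ 0.26 -0.09 -0.07] t 17.475
```

>>> arm_command:
  motion:
    - {"delta_pos": [0,0.015,0],"dr": [0,0,0],"claw": 1}
    - {"delta_pos": [0,0.03,0],"dr": [0,0,0],"claw": 1}
    - {"delta_pos": [0,0.03,0],"dr": [0,0,0],"claw": 1}

```text
time: 17.85
tcp_pos: [0.6341, 0.1234, 0.0121]
tcp_rot: [-3.098, 0.524, 0.0]
force: [0.3, 2.9, -0.2]
grip_width: 0.0002
```

```bash
python3 chk.py
```

```text
toe x 3.2493988359088917 y -0.25796252658449 z 12.12475926101882 F u,v,z -2.8450567469542163 -0.635651736683419 -0.15928219666612775 torque [ 0.62 -0.14  0.03] t 17.85
```

The push moment (about 0.64 N·m at 2.8 N) is sliding friction alone, and it's a cleaner signal than force. I'll continue in small steps and watch for it to rise.

>>> arm_command:
  motion:
    - {"delta_pos": [0,0.02,0],"dr": [0,0,0],"claw": 1}
    - {"delta_pos": [0,0.02,0],"dr": [0,0,0],"claw": 1}
    - {"delta_pos": [0,0.02,0],"dr": [0,0,0],"claw": 1}

```text
time: 18.23
tcp_pos: [0.6335, 0.1217, 0.0121]
tcp_rot: [3.097, -0.524, -0.0]
force: [0.7, 1.5, 0.3]
grip_width: 0.0002
```

```bash
python3 chk.py
```

```text
toe x 5.015149738831838 y -0.2050085196415127 z 12.117976247636761 F u,v,z -1.6965071150686069 0.18035454778120488 0.3139366966007152 torque [ 0.4  -0.05 -0.02] t 18.225
```

>>> arm_command:
  motion:
    - {"delta_pos": [0,0.02,0],"dr": [0,0,0],"claw": 1}
    - {"delta_pos": [0,0.02,0],"dr": [0,0,0],"claw": 1}
    - {"delta_pos": [0,0.02,0],"dr": [0,0,0],"claw": 1}

```text
time: 18.6
tcp_pos: [0.6331, 0.1202, 0.0122]
tcp_rot: [3.097, -0.524, 0.0]
force: [-0.1, 2.0, 0.2]
grip_width: -0.0001
```

```bash
python3 chk.py
```

```text
toe x 6.588979049442415 y -0.14452571851153473 z 12.176650709624468 F u,v,z -1.885589975428896 -0.8046283465084553 0.16823564845678862 torque [ 0.37 -0.1   0.  ] t 18.6
```

>>> arm_command:
  motion:
    - {"delta_pos": [0,0.018,0],"dr": [0,0,0],"claw": 1}
    - {"delta_pos": [0,0.018,0],"dr": [0,0,0],"claw": 1}
    - {"delta_pos": [0,0.018,0],"dr": [0,0,0],"claw": 1}

```text
time: 18.98
tcp_pos: [0.6326, 0.1189, 0.0121]
tcp_rot: [3.097, -0.524, -0.0]
force: [1.2, 1.1, -1.5]
grip_width: 0.0
```

```bash
python3 chk.py
```

```text
toe x 8.01402405938586 y -0.17252896527124795 z 12.139220209762696 F u,v,z -1.4283682637607433 0.7537633863516892 -1.540420330391723 torque [ 0.43 -0.17 -0.04] t 18.975
```

>>> arm_command:
  motion:
    - {"delta_pos": [0,0.018,0],"dr": [0,0,0],"claw": 1}
    - {"delta_pos": [0,0.018,0],"dr": [0,0,0],"claw": 1}
    - {"delta_pos": [0,0.018,0],"dr": [0,0,0],"claw": 1}

```text
time: 19.35
tcp_pos: [0.6321, 0.1176, 0.0121]
tcp_rot: [3.097, -0.524, -0.0]
force: [0.8, 2.1, 0.6]
grip_width: 0.0002
```

```bash
python3 chk.py
```

```text
toe x 9.435002633357257 y -0.20520797212680458 z 12.14122331595155 F u,v,z -2.1983646840910205 0.07581397274199832 0.6399441997521065 torque [ 0.44 -0.11 -0.02] t 19.35
```

>>> arm_command:
  motion:
    - {"delta_pos": [0,0.018,0],"dr": [0,0,0],"claw": 1}
    - {"delta_pos": [0,0.018,0],"dr": [0,0,0],"claw": 1}
    - {"delta_pos": [0,0.018,0],"dr": [0,0,0],"claw": 1}

```text
time: 19.73
tcp_pos: [0.6316, 0.1162, 0.0121]
tcp_rot: [3.097, -0.524, -0.0]
force: [0.4, 2.0, -0.9]
grip_width: -0.0002
```

```bash
python3 chk.py
```

```text
toe x 10.87929510141727 y -0.19118457050538862 z 12.134162876691137 F u,v,z -2.015348414995865 -0.23353643390628398 -0.9240239888251802 torque [ 0.41 -0.08  0.03] t 19.725
```

>>> arm_command:
  motion:
    - {"delta_pos": [0,0.018,0],"dr": [0,0,0],"claw": 1}
    - {"delta_pos": [0,0.018,0],"dr": [0,0,0],"claw": 1}
    - {"delta_pos": [0,0.018,0],"dr": [0,0,0],"claw": 1}

```text
time: 20.1
tcp_pos: [0.6311, 0.1148, 0.0121]
tcp_rot: [3.097, -0.524, -0.0]
force: [0.6, 2.1, -0.7]
grip_width: 0.0001
```

```bash
python3 chk.py
```

```text
toe x 12.323035001697278 y -0.20797909342322315 z 12.115397347265393 F u,v,z -2.154985288384698 -0.10602217121390912 -0.7168243487204334 torque [ 0.41 -0.11  0.04] t 20.1
```

>>> arm_command:
  motion:
    - {"delta_pos": [0,0.018,0],"dr": [0,0,0],"claw": 1}
    - {"delta_pos": [0,0.018,0],"dr": [0,0,0],"claw": 1}
    - {"delta_pos": [0,0.018,0],"dr": [0,0,0],"claw": 1}

```text
time: 20.48
tcp_pos: [0.6307, 0.1135, 0.0121]
tcp_rot: [3.097, -0.524, -0.0]
force: [0.0, 1.4, -0.4]
grip_width: -0.0003
```

```bash
python3 chk.py
```

```text
toe x 13.775784194798305 y -0.1893703782656015 z 12.144595243489793 F u,v,z -1.3657618643932328 -0.4469421303711561 -0.4475062069317754 torque [ 0.42 -0.13  0.02] t 20.475
```

>>> arm_command:
  motion:
    - {"delta_pos": [0,0.018,0],"dr": [0,0,0],"claw": 1}
    - {"delta_pos": [0,0.018,0],"dr": [0,0,0],"claw": 1}
    - {"delta_pos": [0,0.018,0],"dr": [0,0,0],"claw": 1}

```text
time: 20.85
tcp_pos: [0.6302, 0.1121, 0.0121]
tcp_rot: [3.097, -0.524, -0.0]
force: [0.1, 1.4, -1.0]
grip_width: -0.0002
```

```bash
python3 chk.py
```

```text
toe x 15.22918117620786 y -0.20503805070828235 z 12.100350829517422 F u,v,z -1.3571459685751706 -0.33446965075079493 -1.025601011687728 torque [ 0.35 -0.08  0.03] t 20.85
```

>>> arm_command:
  motion:
    - {"delta_pos": [0,0.018,0],"dr": [0,0,0],"claw": 1}
    - {"delta_pos": [0,0.018,0],"dr": [0,0,0],"claw": 1}
    - {"delta_pos": [0,0.018,0],"dr": [0,0,0],"claw": 1}

```text
time: 21.22
tcp_pos: [0.6297, 0.1108, 0.0121]
tcp_rot: [3.097, -0.524, -0.0]
force: [0.4, 2.4, -1.3]
grip_width: -0.0001
```

```bash
python3 chk.py
```

```text
toe x 16.64626146279427 y -0.21152766765360181 z 12.131295491550992 F u,v,z -2.409968612052452 -0.4208903206759312 -1.2849383239525851 torque [ 0.38 -0.09  0.01] t 21.225
```

>>> arm_command:
  motion:
    - {"delta_pos": [0,0.018,0],"dr": [0,0,0],"claw": 1}
    - {"delta_pos": [0,0.018,0],"dr": [0,0,0],"claw": 1}
    - {"delta_pos": [0,0.018,0],"dr": [0,0,0],"claw": 1}

```text
time: 21.6
tcp_pos: [0.6293, 0.1094, 0.0122]
tcp_rot: [3.097, -0.524, 0.0]
force: [0.4, 2.7, -1.4]
grip_width: -0.0
```

```bash
python3 chk.py; python3 - <<'E'
from h import *
b=grab('side'); cv2.imwrite('pics/s4.png',cv2.resize(b['frame'][165:265,230:390],None,fx=5,fy=5,interpolation=2))
E
```

```text
toe x 18.10547190030816 y -0.16959575847333164 z 12.154116890251514 F u,v,z -2.734274741347225 -0.4985813567503552 -1.4299331541932496 torque [ 0.38 -0.09  0.03] t 21.6
```

View pics/s4.png

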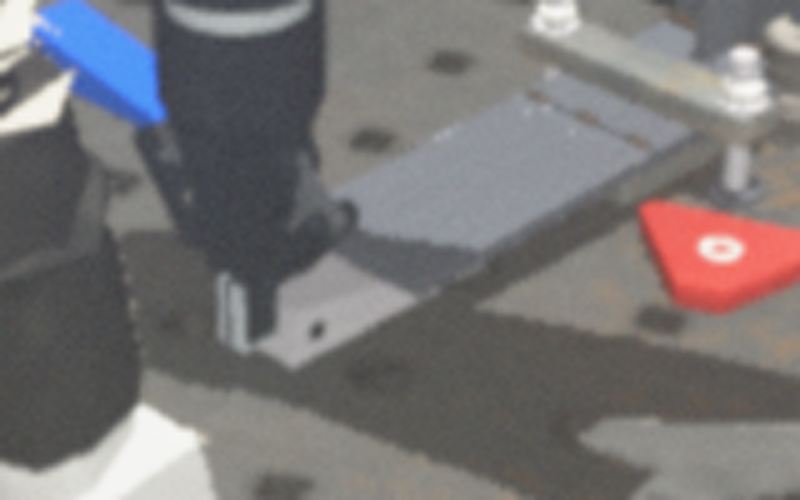

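Side view: the wedge is square and well under the tongue, the pushing fingers are on its butt at (240,320), and the magnet is undisturbed. The push force is still only friction, so I'll keep going.

>>> arm_command:
  motion:
    - {"delta_pos": [0,0.018,0],"dr": [0,0,0],"claw": 1}
    - {"delta_pos": [0,0.018,0],"dr": [0,0,0],"claw": 1}
    - {"delta_pos": [0,0.018,0],"dr": [0,0,0],"claw": 1}

```text
time: 22.02
tcp_pos: [0.6288, 0.108, 0.0121]
tcp_rot: [3.097, -0.524, -0.0]
force: [0.2, 1.3, -2.0]
grip_width: -0.0004
```

```bash
python3 chk.py
```

```text
toe x 19.519256920844654 y -0.23279730605817234 z 12.121666978450008 F u,v,z -1.3293941688304252 -0.2099316524146682 -1.9963541669308213 torque [ 0.38 -0.15  0.03] t 22.025
```

>>> arm_command:
  motion:
    - {"delta_pos": [0,0.018,0],"dr": [0,0,0],"claw": 1}
    - {"delta_pos": [0,0.018,0],"dr": [0,0,0],"claw": 1}
    - {"delta_pos": [0,0.018,0],"dr": [0,0,0],"claw": 1}

```text
time: 22.4
tcp_pos: [0.6283, 0.1067, 0.0121]
tcp_rot: [3.097, -0.524, -0.0]
force: [0.9, 2.1, -2.0]
grip_width: -0.0001
```

```bash
python3 chk.py
```

```text
toe x 20.943560209157923 y -0.2104832431728931 z 12.129028226933091 F u,v,z -2.2247772490418485 0.1412029798402719 -2.0425477703367716 torque [ 0.4  -0.14  0.  ] t 22.4
```

>>> arm_command:
  motion:
    - {"delta_pos": [0,0.018,0],"dr": [0,0,0],"claw": 1}
    - {"delta_pos": [0,0.018,0],"dr": [0,0,0],"claw": 1}
    - {"delta_pos": [0,0.018,0],"dr": [0,0,0],"claw": 1}

```text
time: 22.78
tcp_pos: [0.6278, 0.1053, 0.0121]
tcp_rot: [3.097, -0.524, -0.0]
force: [0.6, 1.3, -1.4]
grip_width: 0.0003
```

```bash
python3 chk.py
```

```text
toe x 22.380877266361722 y -0.22547424414433395 z 12.125971865953252 F u,v,z -1.4495337535515926 0.15103628343651418 -1.43964707594664 torque [ 0.35 -0.11 -0.03] t 22.775
```

>>> arm_command:
  motion:
    - {"delta_pos": [0,0.018,0],"dr": [0,0,0],"claw": 1}
    - {"delta_pos": [0,0.018,0],"dr": [0,0,0],"claw": 1}
    - {"delta_pos": [0,0.018,0],"dr": [0,0,0],"claw": 1}

```text
time: 23.15
tcp_pos: [0.6274, 0.104, 0.0122]
tcp_rot: [3.097, -0.524, -0.0]
force: [0.5, 2.4, -1.6]
grip_width: 0.0
```

```bash
python3 chk.py
```

```text
toe x 23.83218450942526 y -0.21367334267292526 z 12.15050228630513 F u,v,z -2.4216643527653887 -0.31732934994410256 -1.5669013045293285 torque [ 0.36 -0.16 -0.02] t 23.15
```

>>> arm_command:
  motion:
    - {"delta_pos": [0,0.018,0],"dr": [0,0,0],"claw": 1}
    - {"delta_pos": [0,0.018,0],"dr": [0,0,0],"claw": 1}
    - {"delta_pos": [0,0.018,0],"dr": [0,0,0],"claw": 1}

```text
time: 23.52
tcp_pos: [0.6269, 0.1026, 0.0122]
tcp_rot: [3.097, -0.524, -0.0]
force: [0.5, 0.9, -0.6]
grip_width: 0.0
```

```bash
python3 chk.py
```

```text
toe x 25.281290173784114 y -0.20386027943552737 z 12.152538161516958 F u,v,z -1.0399904203495858 0.1961168371268668 -0.5751337601976418 torque [ 0.4  -0.13 -0.01] t 23.525
```

>>> arm_command:
  motion:
    - {"delta_pos": [0,0.018,0],"dr": [0,0,0],"claw": 1}
    - {"delta_pos": [0,0.018,0],"dr": [0,0,0],"claw": 1}
    - {"delta_pos": [0,0.018,0],"dr": [0,0,0],"claw": 1}

```text
time: 23.9
tcp_pos: [0.6264, 0.1013, 0.0122]
tcp_rot: [3.097, -0.524, -0.0]
force: [0.1, 2.1, -1.5]
grip_width: -0.0001
```

```bash
python3 chk.py
```

```text
toe x 26.706956451567116 y -0.23198336581466106 z 12.154659090740333 F u,v,z -2.0290512239625507 -0.5913331086160964 -1.4604988307564941 torque [ 0.31 -0.12 -0.  ] t 23.9
```

>>> arm_command:
  motion:
    - {"delta_pos": [0,0.018,0],"dr": [0,0,0],"claw": 1}
    - {"delta_pos": [0,0.018,0],"dr": [0,0,0],"claw": 1}
    - {"delta_pos": [0,0.018,0],"dr": [0,0,0],"claw": 1}

```text
time: 24.28
tcp_pos: [0.6259, 0.0999, 0.0121]
tcp_rot: [3.097, -0.524, -0.0]
force: [0.1, 1.5, -1.1]
grip_width: 0.0001
```

```bash
python3 chk.py
```

```text
toe x 28.17116114026694 y -0.23869157006156894 z 12.130547670956178 F u,v,z -1.4364749254301559 -0.43086218226035283 -1.0900728105419768 torque [ 0.41 -0.12 -0.  ] t 24.275
```

>>> arm_command:
  motion:
    - {"delta_pos": [0,0.018,0],"dr": [0,0,0],"claw": 1}
    - {"delta_pos": [0,0.018,0],"dr": [0,0,0],"claw": 1}
    - {"delta_pos": [0,0.018,0],"dr": [0,0,0],"claw": 1}

```text
time: 24.65
tcp_pos: [0.6255, 0.0985, 0.0122]
tcp_rot: [3.097, -0.524, -0.0]
force: [-0.1, 1.9, -1.5]
grip_width: -0.0003
```

```bash
python3 chk.py
```

```text
toe x 29.59740209960367 y -0.2223997582355575 z 12.15072728114119 F u,v,z -1.7783627822437857 -0.6869104557736514 -1.4539377438858443 torque [ 0.39 -0.09 -0.03] t 24.65
```

>>> arm_command:
  motion:
    - {"delta_pos": [0,0.018,0],"dr": [0,0,0],"claw": 1}
    - {"delta_pos": [0,0.018,0],"dr": [0,0,0],"claw": 1}
    - {"delta_pos": [0,0.018,0],"dr": [0,0,0],"claw": 1}

```text
time: 25.02
tcp_pos: [0.625, 0.0971, 0.0121]
tcp_rot: [3.097, -0.524, -0.0]
force: [0.4, 1.7, -0.6]
grip_width: -0.0003
```

```bash
python3 chk.py
```

```text
toe x 31.06287100684313 y -0.24476444950053744 z 12.115858141849799 F u,v,z -1.7614388820138482 -0.22747801478034532 -0.6164213344914226 torque [ 0.37 -0.13  0.04] t 25.025
```

>>> arm_command:
  motion:
    - {"delta_pos": [0,0.018,0],"dr": [0,0,0],"claw": 1}
    - {"delta_pos": [0,0.018,0],"dr": [0,0,0],"claw": 1}
    - {"delta_pos": [0,0.018,0],"dr": [0,0,0],"claw": 1}

```text
time: 25.4
tcp_pos: [0.6245, 0.0958, 0.0122]
tcp_rot: [3.097, -0.524, 0.0]
force: [0.6, 2.9, -0.1]
grip_width: -0.0001
```

```bash
python3 chk.py
```

```text
toe x 32.480809030589995 y -0.22260909139335197 z 12.151429211664139 F u,v,z -2.90862493768729 -0.41775303148454485 -0.11495511066098085 torque [ 0.38 -0.13 -0.03] t 25.4
```

>>> arm_command:
  motion:
    - {"delta_pos": [0,0.018,0],"dr": [0,0,0],"claw": 1}
    - {"delta_pos": [0,0.018,0],"dr": [0,0,0],"claw": 1}
    - {"delta_pos": [0,0.018,0],"dr": [0,0,0],"claw": 1}

```text
time: 25.78
tcp_pos: [0.6241, 0.0944, 0.0122]
tcp_rot: [3.097, -0.524, 0.0]
force: [0.5, 1.7, -1.1]
grip_width: -0.0003
```

```bash
python3 chk.py
```

```text
toe x 33.92166130405164 y -0.22596812086368365 z 12.151703658800736 F u,v,z -1.8067761417725414 -0.0886632427203002 -1.0711197155812797 torque [ 0.4  -0.14  0.01] t 25.775
```

>>> arm_command:
  motion:
    - {"delta_pos": [0,0.018,0],"dr": [0,0,0],"claw": 1}
    - {"delta_pos": [0,0.018,0],"dr": [0,0,0],"claw": 1}
    - {"delta_pos": [0,0.018,0],"dr": [0,0,0],"claw": 1}

```text
time: 26.15
tcp_pos: [0.6236, 0.0931, 0.0122]
tcp_rot: [3.098, -0.524, 0.0]
force: [1.4, 2.0, -1.3]
grip_width: -0.0002
```

```bash
python3 chk.py
```

```text
toe x 35.29167959401052 y -0.23060908497136176 z 12.16067430814824 F u,v,z -2.384014455248869 0.6919641579678587 -1.2978477670415844 torque [ 0.55 -0.2   0.02] t 26.15
```

The moment rose from about 0.42 to 0.59 N·m, so contact is likely starting. Finer steps, one at a time.

>>> arm_command:
  motion:
    - {"delta_pos": [0,0.012,0],"dr": [0,0,0],"claw": 1}
    - {"delta_pos": [0,0.012,0],"dr": [0,0,0],"claw": 1}
    - {"delta_pos": [0,0.012,0],"dr": [0,0,0],"claw": 1}

```text
time: 26.52
tcp_pos: [0.6234, 0.0924, 0.0122]
tcp_rot: [-3.097, 0.524, -0.0]
force: [1.4, 3.7, -1.2]
grip_width: 0.0001
```

```bash
python3 chk.py
```

```text
toe x 36.06724749028663 y -0.24191465819394134 z 12.160635404149602 F u,v,z -3.9163400897996583 0.14440612303625538 -1.1770496080017843 torque [ 1.01 -0.37 -0.01] t 26.525
```

>>> arm_command:
  motion:
    - {"delta_pos": [0,0.01,0],"dr": [0,0,0],"claw": 1}
    - {"delta_pos": [0,0.01,0],"dr": [0,0,0],"claw": 1}
    - {"delta_pos": [0,0.01,0],"dr": [0,0,0],"claw": 1}

```text
time: 26.9
tcp_pos: [0.6231, 0.0918, 0.0121]
tcp_rot: [-3.097, 0.523, -0.0]
force: [2.1, 5.4, -1.6]
grip_width: 0.0002
```

```bash
python3 chk.py
```

```text
toe x 36.75185969909747 y -0.3098947989118688 z 12.14096631224424 F u,v,z -5.763014269431734 0.18452721621523183 -1.6365554210021103 torque [ 1.13 -0.38  0.03] t 26.9
```

Push force is 5.8 N against about 2 N of friction alone, so the bearing load is about 5 N, well under 15 N. Backing off straight and then up.

>>> arm_command:
  motion:
    - {"delta_pos": [0,-0.05,0],"dr": [0,0,0],"claw": 1}
    - {"delta_pos": [0,-0.2,0],"dr": [0,0,0],"claw": 1}
    - {"delta_pos": [0,-0.4,0],"dr": [0,0,0],"claw": 1}
    - {"delta_pos": [0,-0.4,-0.5],"dr": [0,0,0],"claw": 1}
    - {"delta_pos": [0,-0.4,-1],"dr": [0,0,0],"claw": 1}

```text
time: 27.52
tcp_pos: [0.6333, 0.1229, 0.0926]
tcp_rot: [3.097, -0.522, -0.002]
force: [1.1, -0.0, 0.5]
grip_width: -0.0002
```

>>> arm_command:
  motion:
    - {"delta_pos": [0,-0.4,-0.5],"dr": [0,0,0],"claw": 1}
    - {"delta_pos": [0,-0.6,-1],"dr": [0,0,0],"claw": 1}
    - {"delta_pos": [0,-0.6,-1],"dr": [0,0,0],"claw": 1}
    - {"delta_pos": [0,-0.6,-1],"dr": [0,0,0],"claw": 1}

```text
time: 28.02
tcp_pos: [0.6492, 0.1677, 0.1715]
tcp_rot: [3.097, -0.523, -0.001]
force: [-0.4, -0.3, -0.9]
grip_width: -0.0004
```

```bash
python3 chk.py; python3 - <<'E'
from h import *
b=grab('side'); a=grab('top')
c=cv2.resize(b['frame'][160:270,230:390],None,fx=4,fy=4,interpolation=2)
d=cv2.resize(a['frame'][120:310,200:440],(640,507))
cv2.imwrite('pics/end.png',cv2.resize(np.hstack([c,cv2.resize(d,(640,440))]),(800,275+100)))
O=np.array([.6063,.0423]);th=np.radians(-109.06);u=np.array([np.cos(th),np.sin(th)]);v=np.array([-u[1],u[0]])
for x,y,z in((-47,20,.032),(-47,-20,.032)): print(proj(b,(*(O+(u*x+v*y)/1e3),z))-[230,160])
E
```

```text
toe x -43.5127251235557 y -0.35914347148398573 z 171.4920318290385 F u,v,z 0.3531945118331179 -0.252794560450599 -0.9460764790270612 torque [-0.03  0.05  0.02] t 28.025
[50.62490196 57.34421606]
[62.54264112 63.80050223]
```

View pics/end.png

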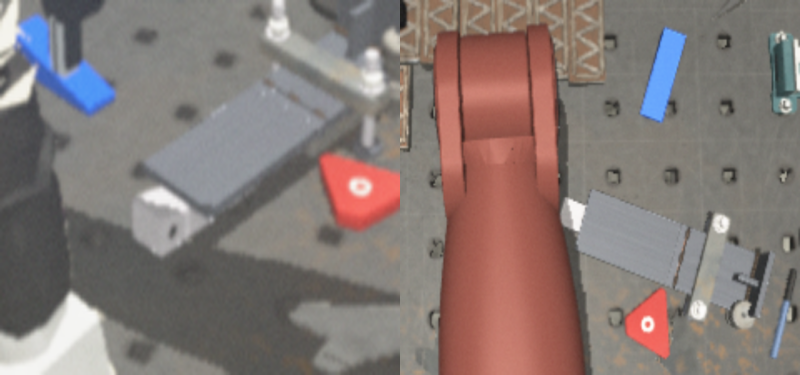

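The final view shows the wedge straight under the middle of the tongue, with its butt at about (150,220) within 2–3 px of the prediction. The gripper is clear and the bystanders in view haven't moved. Handing in.

```bash
python3 -c "
from bench import robot
print(robot.hand_in())"
```

```text
the job is handed in; nothing more can be done
None
```

The steel wedge is in place under the middle of the tongue's free end, thin end first and flat on the table. I handed the job in at about 28 s of the 70 s allowed. No verdict is reported.

**How it went:** I gripped the wedge, carried it over, lined it up and slid it about 50 mm under the tongue. I then released it and pushed on the butt in small steps with the fingers shut. For about 1 mm of that slide the grip held it up to 0.8 mm off the table, and I set it back down before pushing.

**Contact:** at about 88 mm in, the push force rose from about 2 N (friction alone) to 5.8 N. I estimate the wedge bears on the tongue with about 5 N, against the 15 N limit. That figure is worked out from the push force, not measured directly.

**Last checks:**
- **Wedge:** straight and centred to about 1–2 mm. The butt was within 2–3 pixels of where I expected it after the fingers backed off.
- **Robot:** clear of everything, with wrist force near zero.
- **Magnet:** not moved.
- **Hammer and tape measure:** I did not check these in the last picture, as the arm or the crop edge hid them. No move came near the tape measure, and the hammer was clear in the pictures taken while moving the wedge.

**One disagreement:** my first camera estimate put the tongue's underside at 19–20 mm, but contact came at about 24 mm. The side picture was blurry there, so I went by the force. 24 mm is within the stated 19–28 mm.

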